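# Scan the tag of the round marquetry panel

## Task

Pick up the hand scanner from its mat and point its nose straight down at the tag on the round marquetry panel, about 10 cm above the tag, holding it steady there for two seconds. Scan only that tag, not the one on the square panel, and do not shift either panel. Then stand the scanner gently back on its nose in the middle of its mat and let go.

Things in the scene. Friction and masses are not known exactly. Their poses are not given: they have to be found in the camera images.
- scanner (a point): Middle of the hand scanner (0.25 kg), on its head's axis, 55 mm above its nose's underside. It stands nose down on the mat, 110 mm tall: grey flat-sided head 48 (x) by 36 (y) mm, black nose 60 x 50, 18 high; beam leaves along -z. A pistol grip 28 wide juts level to -x, 119 mm out, middle 23 above this point. Grasp the head from above across y, 25 to 35 above this point. Any turn about z scans.
- round_tag (a point): The tag to scan: middle of the upper face of a 40 mm white paper square with black blocks, on the round panel: a loose wooden disc 150 mm across, 12 mm thick, with a sunburst of straw strips, flat on the bench. x points from the disc's centre to the tag, 42 mm away; z up; 13 mm above the bench.
- square_tag (a point): A tag of the same look, not to be scanned, on the square panel: a loose wooden plate 130 x 130 mm, 12 mm thick, with straight straw stripes, flat on the bench. x points from the plate's centre to the tag, 37 mm away; z up; 13 mm above the bench.
- mat: The scanner's flat grey mat, fixed on the bench, 150 x 150 mm, 4 mm thick; origin at the centre of its underside, x and y along its edges. Mat and panels lie right, middle and left in any order. Beyond them, 0.77 m or more ahead, stand a turned egg, a cone and a pot of sticks, up to 165 mm high; a low offcut lies near the robot.
Not all that is in view belongs to the job. Of the things that look like the part that bears scanner, take the one that is nearest to the robot's base at the start.

How it is judged:
By the outcome, as a careful person would: the job done as asked, in the order asked, and still so for the second after the job is handed in, with the robot touching nothing.
It also fails if it takes over 48 s, if anything falls off the work surface, if the arm or the gripper's body presses on something with over 40 N, if the wrist force passes 120 N, or if a joint passes its speed limit or range.

## Robot

A 7-joint arm with a two-finger parallel gripper is mounted at the origin on the work surface. World frame = base frame: x ahead of the robot, y to its left, z up, the work surface at z = 0. Lengths are in m, angles in rad, forces in N, time in s.
With the tool pointing down it reaches from about 0.425 to 0.875 m from the base axis. Payload 4.7 kg.
Tool frame: the origin (TCP) lies midway between the tips of the shut fingers; the grasp point (between the pads) lies 19 mm behind it (ctrl.grip_point_offset is the distance from the TCP to the grasp point, in m); z points along the fingers, y is the line along which they close (so a half turn about z gives the same grasp; the last joint's range is limited). The gripper opens to 87 mm and grips with 3 to 60 N. Pads are 19 mm wide; open, the fingers measure 117 mm over their backs; the gripper's body (75 mm by 190 mm) begins 51 mm behind the grasp point.
Start: joints at [1.332, 0.321, -0.07, 1.45, 0.023, 1.371, -0.057], TCP at [0.163, -0.629, 0.223] pointing down, gripper open.
Joint ranges: [-2.86, 2.86], [-0.3, 2.09], [-1.38, 1.24], [0.06, 2.45], [-1.56, 4.7], [0.09, 2.05], [-2.69, 2.69]. Speed limits (rad/s): [2.57, 2.57, 3.14, 3.14, 3.14, 3.14, 3.14].

## Interface

Orientations are given as a rotation vector (axis times angle).
In Python, from bench import ctrl gives the robot as it stands. The module is installed in compiled form; this text tells all that it offers.
- The arm moves only by the shell command python3 -m handwheel 'ROWS' [OPENING] [FORCE]. ROWS is JSON, a list of rows, each an object of numbers: "x", "y", "z": the shift along the tool's x, y, z in m; "wx", "wy", "wz": the turn, a rotation vector about the tool's x, y, z in degrees. A call has 1 to 10 rows; each row is the pose to reach, as a shift and turn from the pose commanded when the call began, along the tool's axes at that moment; what a row does not reach only later rows make up. A row lasts 1/12 s, in which the tool goes at most 41.7 mm and 7.16 degrees, less where a joint would pass 70% of its speed; a pose out of reach is approached as far as the arm can. A call with a gripper value outside its range is refused whole. OPENING is the finger opening in m, from 0 to 0.087, set as the call begins (- or left out, the last holds). The fingers move at their own pace and stop on an object; FORCE is the grip in N (left out, the last holds). Time passes only in rows, so rows that repeat a pose let the fingers close. It gives the time, the measured TCP pose, the force, the opening and the grip force at its end, in the units of the state.
- ctrl.get_state(): the state, without advancing time (a new reading comes with each control period).
- ctrl.get_image(name): name is "scene" or "top" or "wrist"; returns a dict with "image" (420x560x3 uint8, red, green, blue), "K" (3x3 intrinsics, pixels), "world_to_cam" (4x4, takes a point from world to camera coordinates); the wrist camera has in their place "hand_eye" (4x4, takes a point from camera to tool coordinates, whose origin is the TCP and whose axes are the flange's). Camera axes: x right, y down, z forward; pixel columns grow to the right and rows downward; lengths in m; the calibration is good to about 2 mm. The wrist camera is an equidistant fisheye: a pixel r from the principal point sees the ray r / f radians off the axis. A picture is of the moment at which its call begins: read the wrist's pose just before it. There is no depth.
- ctrl.close_job(): hands the job in; it is judged then, once.
The state is a dict: "time": time; "joint_positions": joint angles; "qd": joint speeds; "joint_torque": joint torques, N m; "position": TCP position; "tool_rot": TCP orientation; "ft_force": force on the tool from outside, world axes, zero at the start; "torque": the same for the moment, N m; "grip_width": opening from 0.0 (shut) to 1.0 (fully open); "grip_force": force on a finger pad.
Only numpy, scipy, OpenCV 4.12 (cv2) and the standard library are available. Lean on these libraries where they do the work, as an engineer would, in place of code of your own. Each camera call takes 0.05 s, during which the arm holds its last target. There are 200 camera calls.

## Working session

There is one attempt and no reset: what is moved stays moved. The work goes in short steps, Python scripts to look and compute and a shell command to move; the robot and the scene stay as the last step left them, time stands still between calls to the robot, and variables do not carry over. Pictures are saved under pics/ and viewed, at most 10 in all, crops included, and the job is handed in when it is done.

```bash
mkdir -p pics; cat > h.py <<'E'
import numpy as np, cv2
from scipy.spatial.transform import Rotation as R
from bench import ctrl
def save(n,im): cv2.imwrite(f'pics/{n}.png',im[:,:,::-1])
def ray(c,u,v):
    K=c['K'];M=np.linalg.inv(c['world_to_cam']);d=M[:3,:3]@np.linalg.solve(K,[u,v,1.]);return M[:3,3],d
def onz(c,u,v,z):
    o,d=ray(c,u,v);return o+d*(z-o[2])/d[2]
def proj(c,p):
    q=c['K']@(c['world_to_cam']@np.r_[p,1])[:3];return q[:2]/q[2]
E
python3 - <<'E'
from h import *
import pickle
s=ctrl.get_state();print({k:np.round(v,3) for k,v in s.items()})
a=ctrl.get_image('scene');b=ctrl.get_image('top');w=ctrl.get_image('wrist')
pickle.dump((s,a,b,w),open('c0.pkl','wb'))
save('scene0',a['image']);save('top0',b['image'])
for c in (a,b):print(c['K'].round(1).tolist(),c['world_to_cam'].round(3).tolist())
print(w['hand_eye'].round(3).tolist(),w['K'].round(1).tolist())
E
```

```text
{'time': np.float64(0.0), 'joint_positions': array([ 1.332,  0.322, -0.07 ,  1.452,  0.023,  1.371, -0.057]), 'qd': array([ 0.001, -0.001,  0.   ,  0.001, -0.001, -0.001,  0.001]), 'joint_torque': array([-1.0000e-03, -4.9130e+01, -4.0400e-01, -3.1254e+01, -6.4000e-02,
        4.4000e-02,  0.0000e+00]), 'position': array([ 0.162, -0.629,  0.221]), 'tool_rot': array([-3.115, -0.396,  0.   ]), 'ft_force': array([0.067, 1.012, 0.892]), 'torque': array([-0.04 , -0.027, -0.001]), 'grip_force': np.float64(0.0), 'grip_width': np.float64(0.996)}
[[520.5, 0.0, 276.4], [0.0, 520.5, 206.0], [0.0, 0.0, 1.0]] [[-0.053, 0.999, -0.003, -0.041], [0.661, 0.033, -0.75, -0.323], [-0.748, -0.042, -0.662, 1.912], [0.0, 0.0, 0.0, 1.0]]
[[385.4, 0.0, 280.4], [0.0, 385.4, 213.8], [0.0, 0.0, 1.0]] [[-0.0, -1.0, 0.006, 0.058], [-0.992, -0.0, -0.128, 0.552], [0.128, -0.006, -0.992, 1.047], [0.0, 0.0, 0.0, 1.0]]
[[0.001, -0.966, -0.257, 0.069], [1.0, 0.001, -0.0, 0.0], [0.001, -0.257, 0.966, -0.162], [0.0, 0.0, 0.0, 1.0]] [[325.2, 0.0, 279.6], [0.0, 325.2, 208.2], [0.0, 0.0, 1.0]]
```

View pics/scene0.png

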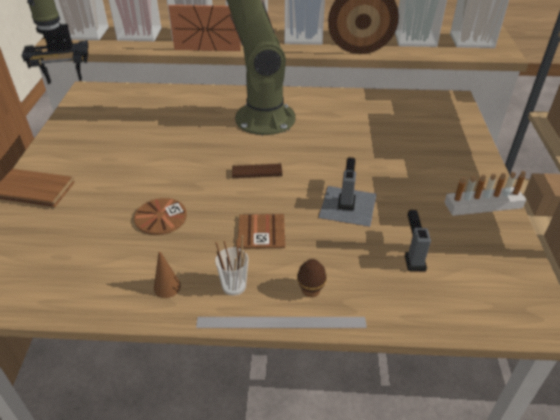

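View pics/top0.png

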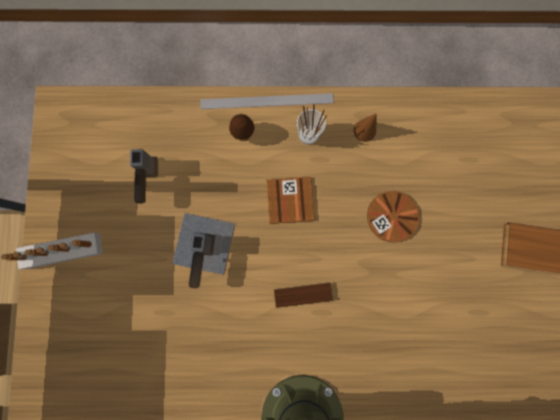

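Candidates for the scanner are A, on the grey mat (scene 348,185; top 199,243), and B, a look-alike off the mat (scene 417,245; top 140,165). A is nearer the base and stands on the mat, so I choose A. The round panel with its tag is at top (393,217), tag (382,225). The square panel's tag is at top (290,187).

```bash
python3 - <<'E'
from h import *
import pickle
s,a,b,w=pickle.load(open('c0.pkl','rb'))
A=cv2.resize(a['image'][150:230,310:385],None,fx=5,fy=5,interpolation=cv2.INTER_CUBIC)
B=cv2.resize(b['image'][210:290,165:240],None,fx=5,fy=5,interpolation=cv2.INTER_CUBIC)
save('crop0',np.hstack([A,B]))
def blob(im,box,f,n=1):
    x0,y0,x1,y1=box;m=f(im[y0:y1,x0:x1].astype(int)).astype(np.uint8)
    m=cv2.morphologyEx(m,cv2.MORPH_CLOSE,np.ones((5,5)))
    cs,_=cv2.findContours(m,0,2);c=max(cs,key=cv2.contourArea);h=cv2.convexHull(c)+[x0,y0]
    return h.astype(np.float32)
white=lambda i:i.min(2)>120
grey=lambda i:(i.max(2)-i.min(2)<25)
red=lambda i:(i[...,0]-i[...,1]>38)|(i.max(2)<75)|(i.min(2)>110)
for nm,bt,bs in (('round tag',(370,212,395,238),(160,200,190,220)),('sq tag',(278,176,302,198),(248,228,275,248))):
    for c,bx in ((b,bt),(a,bs)):
        h=blob(c['image'],bx,white);r=cv2.minAreaRect(h);print(nm,r,onz(c,*r[0],.013).round(4))
for nm,c,bx,f,z in (('mat top',b,(165,205,245,285),grey,.004),('mat scene',a,(310,175,385,230),grey,.004),('disc',b,(360,185,428,248),red,.012),('disc sc',a,(128,192,192,238),red,.012)):
    h=blob(c['image'],bx,f);r=cv2.minAreaRect(h)
    P=np.array([onz(c,*p,z)[:2] for p in h[:,0]],np.float32)
    print(nm,r,'world',cv2.minAreaRect(P))
E
```

```text
round tag ((381.3846130371094, 223.57688903808594), (14.699555397033691, 13.867505073547363), 56.3099365234375) [ 0.5271 -0.2316  0.013 ]
round tag ((173.4310302734375, 208.8275909423828), (10.027547836303711, 15.041321754455566), 68.19859313964844) [ 0.5268 -0.232   0.013 ]
sq tag ((289.0, 187.0), (14.0, 14.0), 90.0) [0.6335 0.0325 0.013 ]
sq tag ((261.0, 238.0), (10.0, 14.0), 90.0) [0.6341 0.0322 0.013 ]
mat top ((201.41952514648438, 251.37559509277344), (52.5219612121582, 68.58586120605469), 12.094757080078125) world ((0.44927385449409485, 0.2823205590248108), (0.14948567748069763, 0.19357427954673767), 78.08792114257812)
mat scene ((348.540283203125, 198.27182006835938), (53.06245422363281, 48.08060836791992), 10.007979393005371) world ((0.4386741518974304, 0.28559958934783936), (0.1510515958070755, 0.22395889461040497), 78.00570678710938)
disc ((392.5, 216.0), (50.0, 51.0), 90.0) world ((0.5497322082519531, -0.26474708318710327), (0.14692789316177368, 0.1455775648355484), 88.32648468017578)
disc sc ((160.0, 215.0), (32.0, 50.0), 90.0) world ((0.5517817735671997, -0.26549994945526123), (0.13679815828800201, 0.14481031894683838), 2.816833734512329)
```

View pics/crop0.png

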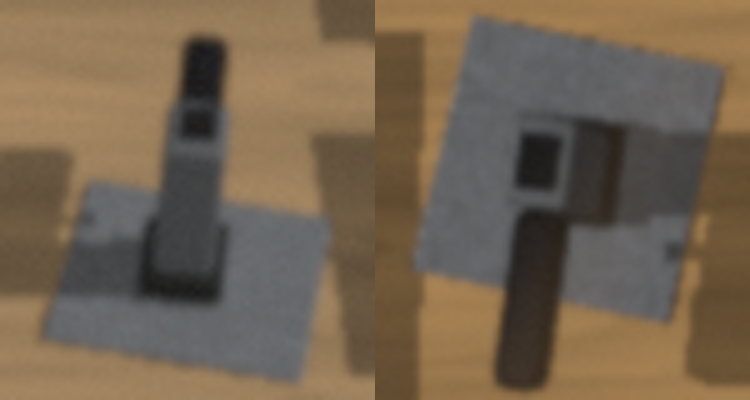

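The crop confirms the choice: A stands on the grey mat, with its head-top screen near top px (198,242) and scene px (349,175), and the pistol grip pointing towards the robot. Next I triangulate and plan the approach.

```bash
cat >> h.py <<'E'
def tri(r):
    A=0;y=0
    for o,d in r:
        d=d/np.linalg.norm(d);P=np.eye(3)-np.outer(d,d);A=A+P;y=y+P@o
    return np.linalg.solve(A,y)
def pose():
    s=ctrl.get_state();return np.array(s['position']),R.from_rotvec(s['tool_rot'])
def go(p,yaw):
    "tool-frame shift (mm) and turn (deg) to tool down with tool x at heading yaw"
    t,r=pose();a=np.radians(yaw)
    T=R.from_matrix(np.array([[np.cos(a),np.sin(a),0],[np.sin(a),-np.cos(a),0],[0,0,-1]]).T)
    print('shift mm',(r.inv().apply(np.array(p)-t)*1000).round(1),'turn',np.degrees((r.inv()*T).as_rotvec()).round(1))
def wray(c,t,r,u,v):
    K=c['K'];q=np.array([u-K[0,2],v-K[1,2]]);n=np.hypot(*q);th=n/K[0,0]
    d=np.r_[q/max(n,1e-9)*np.sin(th),np.cos(th)];H=c['hand_eye']
    return t+r.apply(H[:3,3]),r.apply(H[:3,:3]@d)
def wonz(c,t,r,u,v,z):
    o,d=wray(c,t,r,u,v);return o+d*(z-o[2])/d[2]
E
python3 - <<'E'
from h import *
import pickle
s,a,b,w=pickle.load(open('c0.pkl','rb'))
T=lambda x,y:(165+(x-375)/5-.4,210+y/5-.4)
S=lambda x,y:(310+x/5-.4,150+y/5-.4)
print('head top',tri([ray(b,*T(541,161)),ray(a,*S(198,125))]))
print('grip',[onz(b,*T(*p),.09).round(4) for p in ((541,230),(522,380))],[onz(a,*S(*p),.09).round(4) for p in ((203,45),(201,98))])
C=[(475,15),(723,68),(668,322),(415,270)];D=[(88,182),(330,217),(300,380),(43,338)]
for c,f,q in((b,T,C),(a,S,D)):
    P=np.array([onz(c,*f(*p),.004)[:2] for p in q]);print('mat',P.mean(0).round(4),[np.degrees(np.arctan2(*(P[(i+1)%4]-P[i])[::-1])).round(1) for i in range(4)])
print('mat height',[tri([ray(b,*T(*C[i])),ray(a,*S(*D[j]))]).round(3) for i,j in ((0,2),(1,3),(2,0),(3,1))])
go([.5,-.3,.25],60)
E
```

```text
head top [0.46948943 0.27168352 0.11374992]
grip [array([0.4346, 0.2748, 0.09  ]), array([0.3571, 0.2826, 0.09  ])] [array([0.3599, 0.2833, 0.09  ]), array([0.4127, 0.2793, 0.09  ])]
mat [0.4718 0.2769] [np.float64(-102.1), np.float64(168.7), np.float64(78.5), np.float64(-11.4)]
mat [0.474  0.2772] [np.float64(79.7), np.float64(-11.6), np.float64(-100.9), np.float64(168.7)]
mat height [array([0.56 , 0.335, 0.004]), array([0.529, 0.19 , 0.001]), array([0.384, 0.219, 0.001]), array([0.414, 0.365, 0.003])]
shift mm [ 409.1 -234.1  -28. ] turn [ -0.1  -0.  -45.5]
```

```bash
R='ok'; python3 -m handwheel '[{"x":0.409,"y":-0.234,"z":-0.028,"wz":-70},{"x":0.409,"y":-0.234,"z":-0.028,"wz":-70},{"x":0.409,"y":-0.234,"z":-0.028,"wz":-70},{"x":0.409,"y":-0.234,"z":-0.028,"wz":-70},{"x":0.409,"y":-0.234,"z":-0.028,"wz":-70},{"x":0.409,"y":-0.234,"z":-0.028,"wz":-70},{"x":0.409,"y":-0.234,"z":-0.028,"wz":-70},{"x":0.409,"y":-0.234,"z":-0.028,"wz":-70},{"x":0.409,"y":-0.234,"z":-0.028,"wz":-70},{"x":0.409,"y":-0.234,"z":-0.028,"wz":-70}]' 0.087 45
python3 - <<'E'
from h import *
print(np.round(ctrl.get_state()['joint_positions'],2))
go([.56,.05,.25],150)
E
```

```text
[ 1.33  0.32 -0.07  1.45  0.02  1.37 -0.06]
shift mm [ 554.8 -557.9  -27.5] turn [-0.000e+00 -1.000e-01 -1.355e+02]invalid input at $[0]: expected keys x, y, z, wx, wy, wz
```

```bash
python3 -m handwheel '[{"x":0.409,"y":-0.234,"z":-0.028,"wx":0,"wy":0,"wz":-70},{"x":0.409,"y":-0.234,"z":-0.028,"wx":0,"wy":0,"wz":-70},{"x":0.409,"y":-0.234,"z":-0.028,"wx":0,"wy":0,"wz":-70},{"x":0.409,"y":-0.234,"z":-0.028,"wx":0,"wy":0,"wz":-70},{"x":0.409,"y":-0.234,"z":-0.028,"wx":0,"wy":0,"wz":-70},{"x":0.409,"y":-0.234,"z":-0.028,"wx":0,"wy":0,"wz":-70},{"x":0.409,"y":-0.234,"z":-0.028,"wx":0,"wy":0,"wz":-70},{"x":0.409,"y":-0.234,"z":-0.028,"wx":0,"wy":0,"wz":-70},{"x":0.409,"y":-0.234,"z":-0.028,"wx":0,"wy":0,"wz":-70},{"x":0.409,"y":-0.234,"z":-0.028,"wx":0,"wy":0,"wz":-70}]' 0.087 45
python3 - <<'E'
from h import *
print(np.round(ctrl.get_state()['joint_positions'],2))
go([.55,.0,.25],150)
E
```

```text
time: 0.98
position: [0.4614, -0.3374, 0.2474]
tool_rot: [2.32, 2.119, -0.001]
ft_force: [0.8, -0.6, -0.1]
grip_width: 0.997
grip_force: 0.0
[ 0.99  0.17 -0.45  1.6   0.08  1.39  0.44]
shift mm [344.   57.8  -2.8] turn [ -0.    0.  -65.2]
```

```bash
python3 -m handwheel '[{"x":0.344,"y":0.058,"z":0,"wx":0,"wy":0,"wz":-65},{"x":0.344,"y":0.058,"z":0,"wx":0,"wy":0,"wz":-65},{"x":0.344,"y":0.058,"z":0,"wx":0,"wy":0,"wz":-65},{"x":0.344,"y":0.058,"z":0,"wx":0,"wy":0,"wz":-65},{"x":0.344,"y":0.058,"z":0,"wx":0,"wy":0,"wz":-65},{"x":0.344,"y":0.058,"z":0,"wx":0,"wy":0,"wz":-65},{"x":0.344,"y":0.058,"z":0,"wx":0,"wy":0,"wz":-65},{"x":0.344,"y":0.058,"z":0,"wx":0,"wy":0,"wz":-65},{"x":0.344,"y":0.058,"z":0,"wx":0,"wy":0,"wz":-65},{"x":0.344,"y":0.058,"z":0,"wx":0,"wy":0,"wz":-65}]'
python3 - <<'E'
from h import *
print(np.round(ctrl.get_state()['joint_positions'],2))
go([.4695,.2717,.2],174.5)
E
```

```text
time: 1.82
position: [0.5514, 0.0044, 0.2474]
tool_rot: [-0.806, -3.036, -0.004]
ft_force: [0.5, -0.2, -0.6]
grip_width: 1.002
grip_force: 0.0
[ 0.66  0.16 -0.8   1.64  0.12  1.39  0.91]
shift mm [203.6 191.4  48.1] turn [  0.2  -0.  -24.2]
```

```bash
python3 -m handwheel '[{"x":0.204,"y":0.191,"z":0.048,"wx":0,"wy":0,"wz":-24},{"x":0.204,"y":0.191,"z":0.048,"wx":0,"wy":0,"wz":-24},{"x":0.204,"y":0.191,"z":0.048,"wx":0,"wy":0,"wz":-24},{"x":0.204,"y":0.191,"z":0.048,"wx":0,"wy":0,"wz":-24},{"x":0.204,"y":0.191,"z":0.048,"wx":0,"wy":0,"wz":-24},{"x":0.204,"y":0.191,"z":0.048,"wx":0,"wy":0,"wz":-24},{"x":0.204,"y":0.191,"z":0.048,"wx":0,"wy":0,"wz":-24},{"x":0.204,"y":0.191,"z":0.048,"wx":0,"wy":0,"wz":-24},{"x":0.204,"y":0.191,"z":0.048,"wx":0,"wy":0,"wz":-24},{"x":0.204,"y":0.191,"z":0.048,"wx":0,"wy":0,"wz":-24}]'
python3 - <<'E'
from h import *
import pickle
print(np.round(ctrl.get_state()['joint_positions'],2))
s=ctrl.get_state();w=ctrl.get_image('wrist');pickle.dump((s,w),open('w1.pkl','wb'))
save('w1',w['image'])
E
```

```text
time: 2.65
position: [0.4732, 0.2642, 0.1989]
tool_rot: [-0.182, -3.136, 0.002]
ft_force: [-0.3, -0.7, 0.3]
grip_width: 0.998
grip_force: 0.0
[ 0.34  0.22 -1.    1.73  0.19  1.3   0.75]
```

View pics/w1.png

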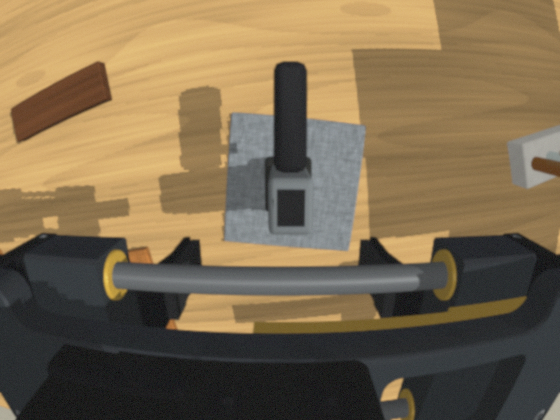

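The wrist view shows the scanner head top near (291,206), the grip running up to (291,68), and the mat corners at about (231,113), (364,126), (350,249) and (225,240). The gripper is aligned with it. Next I work out the descent.

```bash
python3 - <<'E'
from h import *
import pickle
s,w=pickle.load(open('w1.pkl','rb'));t=np.array(s['position']);r=R.from_rotvec(s['tool_rot'])
_,a,b,_=pickle.load(open('c0.pkl','rb'))
im=w['image'];g=cv2.cvtColor(im,cv2.COLOR_RGB2GRAY)
scr=(g[180:235,272:312]<50).astype(np.uint8);cs,_=cv2.findContours(scr,0,2);k=max(cs,key=cv2.contourArea)
rr=cv2.minAreaRect(k);print(rr)
u,v=rr[0][0]+272,rr[0][1]+180
print('screen@.114',wonz(w,t,r,u,v,.114),'tri',tri([wray(w,t,r,u,v),ray(b,198.0-.2,242.0-.2)]))
print('edges',[wonz(w,t,r,*p,.114).round(4) for p in((271,207),(311,207),(291,232),(291,175))])
print('grip',[wonz(w,t,r,*p,.096).round(4) for p in((291,75),(291,155))])
print('mat',np.mean([wonz(w,t,r,*p,.004) for p in((231,113),(364,126),(350,249),(225,240))],0))
E
```

```text
((18.5, 27.5), (33.0, 25.0), 90.0)
screen@.114 [0.46843138 0.27303957 0.114     ] tri [0.47022758 0.27277185 0.10608972]
edges [array([0.4663, 0.2579, 0.114 ]), array([0.4699, 0.2891, 0.114 ]), array([0.4887, 0.2713, 0.114 ]), array([0.4428, 0.2762, 0.114 ])]
grip [array([0.3642, 0.2857, 0.096 ]), array([0.4293, 0.2783, 0.096 ])]
mat [0.4709443  0.27930435 0.004     ]
```

```bash
python3 -c "
from h import *
go([.469,.2725,.070],173.6)"
```

```text
shift mm [  5.7   8.5 129. ] turn [-0.1  0.  -0.3]
```

```bash
python3 -m handwheel '[{"x":0.003,"y":0.004,"z":0.01,"wx":0,"wy":0,"wz":0},{"x":0.006,"y":0.008,"z":0.03,"wx":0,"wy":0,"wz":0},{"x":0.006,"y":0.0085,"z":0.055,"wx":0,"wy":0,"wz":0},{"x":0.006,"y":0.0085,"z":0.08,"wx":0,"wy":0,"wz":0},{"x":0.006,"y":0.0085,"z":0.1,"wx":0,"wy":0,"wz":0},{"x":0.006,"y":0.0085,"z":0.115,"wx":0,"wy":0,"wz":0},{"x":0.006,"y":0.0085,"z":0.125,"wx":0,"wy":0,"wz":0},{"x":0.006,"y":0.0085,"z":0.129,"wx":0,"wy":0,"wz":0},{"x":0.006,"y":0.0085,"z":0.129,"wx":0,"wy":0,"wz":0},{"x":0.006,"y":0.0085,"z":0.129,"wx":0,"wy":0,"wz":0}]'
python3 -c "
from h import *
go([.469,.2725,.070],173.6);w=ctrl.get_image('wrist');save('w2',w['image'])"
```

```text
time: 3.53
position: [0.468, 0.275, 0.0707]
tool_rot: [0.18, 3.136, 0.0]
ft_force: [-0.3, 0.1, -0.9]
grip_width: 0.996
grip_force: 0.0
shift mm [-1.3 -2.3  0.7] turn [ 0.   0.  -0.2]
```

View pics/w2.png

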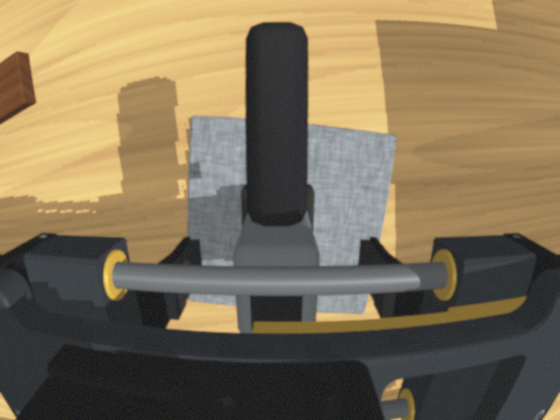

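The head (u≈277) sits centred between the fingers (u≈188 and 372). I close with a 2 mm correction.

```bash
python3 -m handwheel '[{"x":-0.001,"y":-0.002,"z":0,"wx":0,"wy":0,"wz":0},{"x":-0.001,"y":-0.002,"z":0,"wx":0,"wy":0,"wz":0},{"x":-0.001,"y":-0.002,"z":0,"wx":0,"wy":0,"wz":0},{"x":-0.001,"y":-0.002,"z":0,"wx":0,"wy":0,"wz":0},{"x":-0.001,"y":-0.002,"z":0,"wx":0,"wy":0,"wz":0},{"x":-0.001,"y":-0.002,"z":0,"wx":0,"wy":0,"wz":0},{"x":-0.001,"y":-0.002,"z":0,"wx":0,"wy":0,"wz":0},{"x":-0.001,"y":-0.002,"z":0,"wx":0,"wy":0,"wz":0},{"x":-0.001,"y":-0.002,"z":0,"wx":0,"wy":0,"wz":0},{"x":-0.001,"y":-0.002,"z":0,"wx":0,"wy":0,"wz":0}]' 0.02 45
```

```text
time: 4.42
position: [0.4682, 0.2731, 0.0702]
tool_rot: [0.178, 3.137, 0.0]
ft_force: [-0.8, 0.3, -0.6]
grip_width: 0.411
grip_force: 45.0
```

Gripped at about 36 mm with 45 N. Now I lift gently.

```bash
python3 -m handwheel '[{"x":0,"y":0,"z":-0.003,"wx":0,"wy":0,"wz":0},{"x":0,"y":0,"z":-0.01,"wx":0,"wy":0,"wz":0},{"x":0,"y":0,"z":-0.025,"wx":0,"wy":0,"wz":0},{"x":0,"y":0,"z":-0.045,"wx":0,"wy":0,"wz":0},{"x":0,"y":0,"z":-0.065,"wx":0,"wy":0,"wz":0},{"x":0,"y":0,"z":-0.085,"wx":0,"wy":0,"wz":0},{"x":0,"y":0,"z":-0.1,"wx":0,"wy":0,"wz":0},{"x":0,"y":0,"z":-0.11,"wx":0,"wy":0,"wz":0},{"x":0,"y":0,"z":-0.115,"wx":0,"wy":0,"wz":0},{"x":0,"y":0,"z":-0.115,"wx":0,"wy":0,"wz":0}]'
python3 - <<'E'
from h import *
import pickle
s=ctrl.get_state();w=ctrl.get_image('wrist');a=ctrl.get_image('scene');pickle.dump((s,w,a),open('w3.pkl','wb'))
A=cv2.resize(a['image'][120:240,300:400],None,fx=4,fy=4);print(s['torque'])
save('w3',np.hstack([A[:420],w['image'][:,140:420]]))
go([.455,.1,.19],165); go([.455,.03,.19],150)
E
```

```text
time: 5.25
position: [0.4686, 0.2731, 0.1861]
tool_rot: [0.179, 3.135, 0.0]
ft_force: [0.2, -0.2, -2.3]
grip_width: 0.41
grip_force: 45.0
[ 0.07445518 -0.19429313  0.03686335]
shift mm [  -6.8 -172.8   -5.4] turn [-0.1 -0.1  8.5]
shift mm [ -14.8 -242.4   -5.3] turn [-0.1 -0.  23.5]
```

View pics/w3.png

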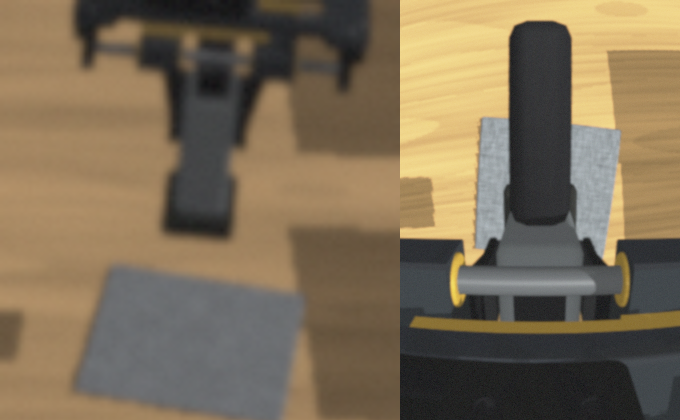

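The scanner is held upright in both views, with no slip. I carry it over well on the robot side of the square panel (x≈0.455, while the square tag is at x 0.634).

```bash
python3 -m handwheel '[{"x":-0.001,"y":-0.01,"z":-0.001,"wx":0,"wy":0,"wz":1},{"x":-0.002,"y":-0.03,"z":-0.002,"wx":0,"wy":0,"wz":3},{"x":-0.004,"y":-0.06,"z":-0.003,"wx":0,"wy":0,"wz":5},{"x":-0.006,"y":-0.09,"z":-0.004,"wx":0,"wy":0,"wz":8},{"x":-0.008,"y":-0.12,"z":-0.005,"wx":0,"wy":0,"wz":11},{"x":-0.01,"y":-0.15,"z":-0.005,"wx":0,"wy":0,"wz":14},{"x":-0.012,"y":-0.18,"z":-0.005,"wx":0,"wy":0,"wz":17},{"x":-0.014,"y":-0.21,"z":-0.005,"wx":0,"wy":0,"wz":20},{"x":-0.016,"y":-0.24,"z":-0.005,"wx":0,"wy":0,"wz":22},{"x":-0.018,"y":-0.265,"z":-0.005,"wx":0,"wy":0,"wz":23}]'
python3 - <<'E'
from h import *
print(np.round(ctrl.get_state()['joint_positions'],2))
go([.475,-.15,.19],145); go([.527,-.2318,.182],140)
E
```

```text
time: 6.18
position: [0.4547, 0.0044, 0.1895]
tool_rot: [-0.807, -3.035, 0.002]
ft_force: [0.7, 0.3, -3.0]
grip_width: 0.409
grip_force: 45.0
[ 0.73 -0.06 -0.76  1.93 -0.05  1.26  1.04]
shift mm [ -94.3 -124.    -0.4] turn [-0.1 -0.   5.2]
shift mm [-180.1 -169.1    7.6] turn [-0.1 -0.  10.2]
```

```bash
python3 -m handwheel '[{"x":-0.006,"y":-0.009,"z":0,"wx":0,"wy":0,"wz":0},{"x":-0.022,"y":-0.029,"z":0,"wx":0,"wy":0,"wz":1},{"x":-0.04,"y":-0.053,"z":0,"wx":0,"wy":0,"wz":2},{"x":-0.058,"y":-0.077,"z":0,"wx":0,"wy":0,"wz":4},{"x":-0.076,"y":-0.1,"z":0,"wx":0,"wy":0,"wz":5},{"x":-0.095,"y":-0.12,"z":0.001,"wx":0,"wy":0,"wz":6},{"x":-0.12,"y":-0.137,"z":0.002,"wx":0,"wy":0,"wz":8},{"x":-0.146,"y":-0.151,"z":0.004,"wx":0,"wy":0,"wz":9},{"x":-0.167,"y":-0.163,"z":0.006,"wx":0,"wy":0,"wz":10},{"x":-0.178,"y":-0.168,"z":0.0075,"wx":0,"wy":0,"wz":10}]'
python3 - <<'E'
from h import *
go([.527,-.2318,.179],140)
s=ctrl.get_state();t=np.array(s['position']);r=R.from_rotvec(s['tool_rot'])
w=ctrl.get_image('wrist');b=ctrl.get_image('top')
save('w4',np.hstack([cv2.resize(b['image'][165:265,340:440],(420,420)),w['image'][:,90:450]]))
print(proj(b,[.527,-.2318,.013]))
print(ctrl.get_state()['time'])
E
```

```text
time: 7.02
position: [0.5283, -0.2297, 0.1813]
tool_rot: [-1.068, -2.953, -0.0]
ft_force: [-0.4, -0.4, -3.4]
grip_width: 0.407
grip_force: 45.0
shift mm [-0.4 -2.4  2.3] turn [-0.  -0.1  0.2]
[381.46040289 223.62668454]
7.1167
```

View pics/w4.png

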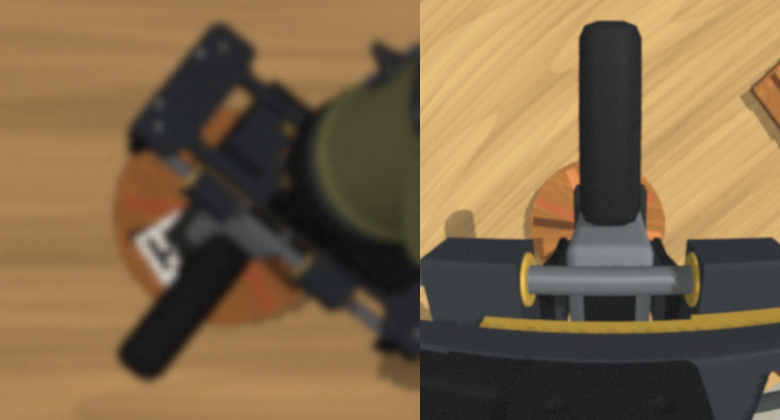

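The tag is seen at crop (160,255), partly hidden, and the panel is undisturbed. The scanner is over the tag to within 3 mm, so I trim that and hold for about 3 s.

```bash
python3 -m handwheel '[{"x":0,"y":-0.0015,"z":0.0015,"wx":0,"wy":0,"wz":0},{"x":0,"y":-0.0024,"z":0.0023,"wx":0,"wy":0,"wz":0},{"x":0,"y":-0.0024,"z":0.0023,"wx":0,"wy":0,"wz":0},{"x":0,"y":-0.0024,"z":0.0023,"wx":0,"wy":0,"wz":0},{"x":0,"y":-0.0024,"z":0.0023,"wx":0,"wy":0,"wz":0},{"x":0,"y":-0.0024,"z":0.0023,"wx":0,"wy":0,"wz":0},{"x":0,"y":-0.0024,"z":0.0023,"wx":0,"wy":0,"wz":0},{"x":0,"y":-0.0024,"z":0.0023,"wx":0,"wy":0,"wz":0},{"x":0,"y":-0.0024,"z":0.0023,"wx":0,"wy":0,"wz":0},{"x":0,"y":-0.0024,"z":0.0023,"wx":0,"wy":0,"wz":0}]'
for i in 1 2 3; do python3 -m handwheel '[{"x":0,"y":0,"z":0,"wx":0,"wy":0,"wz":0},{"x":0,"y":0,"z":0,"wx":0,"wy":0,"wz":0},{"x":0,"y":0,"z":0,"wx":0,"wy":0,"wz":0},{"x":0,"y":0,"z":0,"wx":0,"wy":0,"wz":0},{"x":0,"y":0,"z":0,"wx":0,"wy":0,"wz":0},{"x":0,"y":0,"z":0,"wx":0,"wy":0,"wz":0},{"x":0,"y":0,"z":0,"wx":0,"wy":0,"wz":0},{"x":0,"y":0,"z":0,"wx":0,"wy":0,"wz":0},{"x":0,"y":0,"z":0,"wx":0,"wy":0,"wz":0},{"x":0,"y":0,"z":0,"wx":0,"wy":0,"wz":0}]'; done
python3 - <<'E'
from h import *
go([.475,-.15,.19],145); go([.455,.0,.19],150)
E
```

```text
time: 7.95
position: [0.5267, -0.2282, 0.1805]
tool_rot: [1.062, 2.957, -0.0]
ft_force: [-0.4, -0.3, -3.1]
grip_width: 0.407
grip_force: 45.0
time: 8.78
position: [0.5266, -0.2282, 0.1805]
tool_rot: [1.062, 2.957, -0.0]
ft_force: [0.5, 0.2, -2.6]
grip_width: 0.415
grip_force: 45.0
time: 9.62
position: [0.5266, -0.2282, 0.1805]
tool_rot: [1.062, 2.957, -0.0]
ft_force: [-0.5, -0.7, -3.0]
grip_width: 0.408
grip_force: 45.0
time: 10.45
position: [0.5266, -0.2282, 0.1804]
tool_rot: [-1.062, -2.957, 0.0]
ft_force: [-0.8, 0.5, -3.0]
grip_width: 0.407
grip_force: 45.0
shift mm [89.6 27.4 -9.6] turn [-0.   0.  -4.5]
shift mm [200.5 130.4  -9.6] turn [-0.   0.  -9.5]
```

The hold was steady but 3.6 mm off in y, from settling lag. Time is plentiful, so I centre it and hold again for safety.

```bash
python3 -m handwheel '[{"x":-0.0013,"y":-0.0012,"z":0.001,"wx":0,"wy":0,"wz":0},{"x":-0.0026,"y":-0.0025,"z":0.0015,"wx":0,"wy":0,"wz":0},{"x":-0.0026,"y":-0.0025,"z":0.0015,"wx":0,"wy":0,"wz":0},{"x":-0.0026,"y":-0.0025,"z":0.0015,"wx":0,"wy":0,"wz":0},{"x":-0.0026,"y":-0.0025,"z":0.0015,"wx":0,"wy":0,"wz":0},{"x":-0.0026,"y":-0.0025,"z":0.0015,"wx":0,"wy":0,"wz":0},{"x":-0.0026,"y":-0.0025,"z":0.0015,"wx":0,"wy":0,"wz":0},{"x":-0.0026,"y":-0.0025,"z":0.0015,"wx":0,"wy":0,"wz":0},{"x":-0.0026,"y":-0.0025,"z":0.0015,"wx":0,"wy":0,"wz":0},{"x":-0.0026,"y":-0.0025,"z":0.0015,"wx":0,"wy":0,"wz":0}]'
for i in 1 2 3; do python3 -m handwheel '[{"x":0,"y":0,"z":0,"wx":0,"wy":0,"wz":0},{"x":0,"y":0,"z":0,"wx":0,"wy":0,"wz":0},{"x":0,"y":0,"z":0,"wx":0,"wy":0,"wz":0},{"x":0,"y":0,"z":0,"wx":0,"wy":0,"wz":0},{"x":0,"y":0,"z":0,"wx":0,"wy":0,"wz":0},{"x":0,"y":0,"z":0,"wx":0,"wy":0,"wz":0},{"x":0,"y":0,"z":0,"wx":0,"wy":0,"wz":0},{"x":0,"y":0,"z":0,"wx":0,"wy":0,"wz":0},{"x":0,"y":0,"z":0,"wx":0,"wy":0,"wz":0},{"x":0,"y":0,"z":0,"wx":0,"wy":0,"wz":0}]'|grep -E 'time|pos'; done
python3 - <<'E'
from h import *
go([.475,-.15,.19],145); go([.455,.0,.19],150)
E
```

```text
time: 11.28
position: [0.5271, -0.2317, 0.179]
tool_rot: [1.062, 2.957, -0.0]
ft_force: [-0.5, 0.1, -3.2]
grip_width: 0.412
grip_force: 45.0
time: 12.12
position: [0.5271, -0.2318, 0.179]
time: 12.95
position: [0.5271, -0.2317, 0.179]
time: 13.78
position: [0.5271, -0.2318, 0.1789]
shift mm [ 92.2  30.  -11.1] turn [-0.   0.  -4.5]
shift mm [203.1 132.9 -11.1] turn [-0.   0.  -9.5]
```

Exactly on the tag and held for 2.5 s. I return by the same route.

```bash
python3 -m handwheel '[{"x":0.009,"y":0.003,"z":-0.002,"wx":0,"wy":0,"wz":0},{"x":0.03,"y":0.01,"z":-0.005,"wx":0,"wy":0,"wz":-1},{"x":0.057,"y":0.018,"z":-0.008,"wx":0,"wy":0,"wz":-2},{"x":0.082,"y":0.027,"z":-0.011,"wx":0,"wy":0,"wz":-3},{"x":0.104,"y":0.041,"z":-0.011,"wx":0,"wy":0,"wz":-4},{"x":0.125,"y":0.06,"z":-0.011,"wx":0,"wy":0,"wz":-5},{"x":0.147,"y":0.08,"z":-0.011,"wx":0,"wy":0,"wz":-6},{"x":0.168,"y":0.1,"z":-0.011,"wx":0,"wy":0,"wz":-8},{"x":0.188,"y":0.119,"z":-0.011,"wx":0,"wy":0,"wz":-9},{"x":0.203,"y":0.133,"z":-0.011,"wx":0,"wy":0,"wz":-9.5}]'
python3 - <<'E'
from h import *
print(np.round(ctrl.get_state()['joint_positions'],2))
go([.473,.2775,.18],173.6)
E
```

```text
time: 14.62
position: [0.4541, 0.0034, 0.1902]
tool_rot: [0.808, 3.036, -0.001]
ft_force: [0.7, 0.8, -3.1]
grip_width: 0.413
grip_force: 45.0
[ 0.74 -0.07 -0.77  1.93 -0.05  1.26  1.04]
shift mm [119.9 247.3  10. ] turn [ -0.    0.  -23.4]
```

```bash
python3 -m handwheel '[{"x":0.005,"y":0.009,"z":0,"wx":0,"wy":0,"wz":-1},{"x":0.016,"y":0.032,"z":0.001,"wx":0,"wy":0,"wz":-4},{"x":0.03,"y":0.061,"z":0.002,"wx":0,"wy":0,"wz":-8},{"x":0.045,"y":0.092,"z":0.004,"wx":0,"wy":0,"wz":-12},{"x":0.06,"y":0.124,"z":0.006,"wx":0,"wy":0,"wz":-15},{"x":0.075,"y":0.155,"z":0.008,"wx":0,"wy":0,"wz":-18},{"x":0.09,"y":0.186,"z":0.009,"wx":0,"wy":0,"wz":-20},{"x":0.105,"y":0.215,"z":0.01,"wx":0,"wy":0,"wz":-22},{"x":0.115,"y":0.237,"z":0.01,"wx":0,"wy":0,"wz":-23},{"x":0.119,"y":0.246,"z":0.01,"wx":0,"wy":0,"wz":-23.4}]'
python3 -m handwheel '[{"x":0,"y":0,"z":0,"wx":0,"wy":0,"wz":0},{"x":0,"y":0,"z":0,"wx":0,"wy":0,"wz":0},{"x":0,"y":0,"z":0,"wx":0,"wy":0,"wz":0},{"x":0,"y":0,"z":0,"wx":0,"wy":0,"wz":0}]'
python3 - <<'E'
from h import *
go([.4725,.2775,.070],173.6)
E
```

```text
time: 15.45
position: [0.4744, 0.2766, 0.18]
tool_rot: [-0.173, -3.136, -0.005]
ft_force: [-0.9, 0.2, -2.6]
grip_width: 0.41
grip_force: 45.0
time: 15.78
position: [0.4758, 0.2702, 0.1798]
tool_rot: [0.186, 3.136, -0.003]
ft_force: [-0.3, -0.2, -3.1]
grip_width: 0.411
grip_force: 45.0
shift mm [  4.2   7.  109.8] turn [-0.1  0.  -0.4]
```

```bash
python3 -m handwheel '[{"x":0.002,"y":0.003,"z":0.006,"wx":0,"wy":0,"wz":0},{"x":0.004,"y":0.007,"z":0.02,"wx":0,"wy":0,"wz":0},{"x":0.004,"y":0.007,"z":0.038,"wx":0,"wy":0,"wz":0},{"x":0.004,"y":0.007,"z":0.056,"wx":0,"wy":0,"wz":0},{"x":0.004,"y":0.007,"z":0.073,"wx":0,"wy":0,"wz":0},{"x":0.004,"y":0.007,"z":0.087,"wx":0,"wy":0,"wz":0},{"x":0.004,"y":0.007,"z":0.096,"wx":0,"wy":0,"wz":0},{"x":0.004,"y":0.007,"z":0.101,"wx":0,"wy":0,"wz":0},{"x":0.004,"y":0.007,"z":0.103,"wx":0,"wy":0,"wz":0},{"x":0.004,"y":0.007,"z":0.103,"wx":0,"wy":0,"wz":0}]'
python3 - <<'E'
from h import *
a=ctrl.get_image('scene');s=ctrl.get_state();w=ctrl.get_image('wrist')
go([.4725,.2775,.070],173.6)
save('w5',np.hstack([cv2.resize(a['image'][140:245,300:390],None,fx=4,fy=4),w['image'][:,100:440]]))
E
```

```text
time: 16.62
position: [0.472, 0.2801, 0.0768]
tool_rot: [-0.181, -3.136, -0.0]
ft_force: [0.5, -0.5, -2.9]
grip_width: 0.41
grip_force: 45.0
shift mm [-0.3 -2.9  7.7] turn [ 0.   0.1 -0.2]
```

View pics/w5.png

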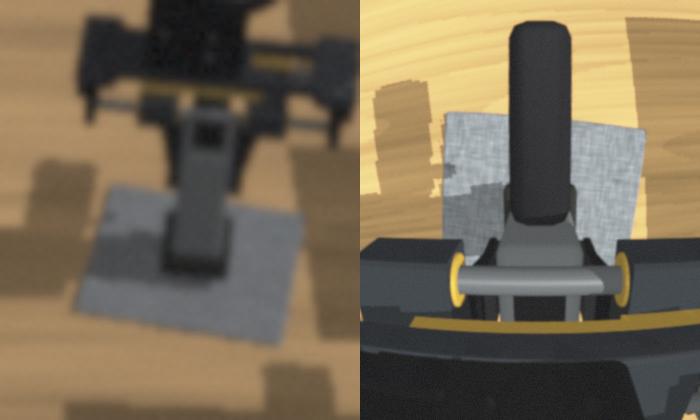

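The scanner is upright, near the middle of the mat and about 7 mm above it. I lower it slowly.

```bash
python3 -m handwheel '[{"x":0,"y":-0.0015,"z":0.001,"wx":0,"wy":0,"wz":0},{"x":0,"y":-0.0025,"z":0.002,"wx":0,"wy":0,"wz":0},{"x":0,"y":-0.0025,"z":0.003,"wx":0,"wy":0,"wz":0},{"x":0,"y":-0.0025,"z":0.004,"wx":0,"wy":0,"wz":0},{"x":0,"y":-0.0025,"z":0.0048,"wx":0,"wy":0,"wz":0},{"x":0,"y":-0.0025,"z":0.0053,"wx":0,"wy":0,"wz":0},{"x":0,"y":-0.0025,"z":0.0056,"wx":0,"wy":0,"wz":0},{"x":0,"y":-0.0025,"z":0.0056,"wx":0,"wy":0,"wz":0}]'
python3 - <<'E'
from h import *
go([.4725,.2775,.070],173.6)
E
```

```text
time: 17.38
position: [0.4716, 0.2775, 0.0712]
tool_rot: [-0.181, -3.136, 0.0]
ft_force: [1.0, -0.8, -2.9]
grip_width: 0.411
grip_force: 45.0
shift mm [-0.9  0.1  1.2] turn [-0.  -0.  -0.2]
```

```bash
python3 -m handwheel '[{"x":0,"y":0,"z":0.0003,"wx":0,"wy":0,"wz":0},{"x":0,"y":0,"z":0.0006,"wx":0,"wy":0,"wz":0},{"x":0,"y":0,"z":0.0008,"wx":0,"wy":0,"wz":0},{"x":0,"y":0,"z":0.001,"wx":0,"wy":0,"wz":0},{"x":0,"y":0,"z":0.001,"wx":0,"wy":0,"wz":0},{"x":0,"y":0,"z":0.001,"wx":0,"wy":0,"wz":0}]'
```

```text
time: 17.88
position: [0.4716, 0.2775, 0.0703]
tool_rot: [-0.181, -3.136, 0.0]
ft_force: [-0.2, -0.9, -3.1]
grip_width: 0.411
grip_force: 45.0
```

```bash
python3 -m handwheel '[{"x":0,"y":0,"z":0.0002,"wx":0,"wy":0,"wz":0},{"x":0,"y":0,"z":0.0004,"wx":0,"wy":0,"wz":0},{"x":0,"y":0,"z":0.0006,"wx":0,"wy":0,"wz":0},{"x":0,"y":0,"z":0.0006,"wx":0,"wy":0,"wz":0},{"x":0,"y":0,"z":0.0006,"wx":0,"wy":0,"wz":0}]'
```

```text
time: 18.3
position: [0.4717, 0.2776, 0.0701]
tool_rot: [0.181, 3.136, -0.0]
ft_force: [-1.0, -0.1, 3.5]
grip_width: 0.413
grip_force: 45.0
```

In contact: the force went from -3 to +3.5 N. I ease the grip, then open.

```bash
python3 -m handwheel '[{"x":0,"y":0,"z":0,"wx":0,"wy":0,"wz":0},{"x":0,"y":0,"z":0,"wx":0,"wy":0,"wz":0},{"x":0,"y":0,"z":0,"wx":0,"wy":0,"wz":0}]' - 5
python3 -m handwheel '[{"x":0,"y":0,"z":0,"wx":0,"wy":0,"wz":0},{"x":0,"y":0,"z":0,"wx":0,"wy":0,"wz":0},{"x":0,"y":0,"z":0,"wx":0,"wy":0,"wz":0},{"x":0,"y":0,"z":0,"wx":0,"wy":0,"wz":0}]' 0.045
python3 -m handwheel '[{"x":0,"y":0,"z":0,"wx":0,"wy":0,"wz":0},{"x":0,"y":0,"z":0,"wx":0,"wy":0,"wz":0},{"x":0,"y":0,"z":0,"wx":0,"wy":0,"wz":0},{"x":0,"y":0,"z":0,"wx":0,"wy":0,"wz":0},{"x":0,"y":0,"z":0,"wx":0,"wy":0,"wz":0},{"x":0,"y":0,"z":0,"wx":0,"wy":0,"wz":0}]' 0.087
```

```text
time: 18.55
position: [0.4718, 0.2777, 0.0701]
tool_rot: [0.181, 3.136, 0.0]
ft_force: [-1.9, -1.0, 4.8]
grip_width: 0.415
grip_force: 5.0
time: 18.88
position: [0.4717, 0.2775, 0.0696]
tool_rot: [0.181, 3.136, 0.0]
ft_force: [-0.1, 0.8, 0.3]
grip_width: 0.511
grip_force: 0.0
time: 19.38
position: [0.4717, 0.2775, 0.0697]
tool_rot: [0.181, 3.136, -0.0]
ft_force: [0.8, -1.4, -0.6]
grip_width: 0.889
grip_force: 0.0
```

```bash
python3 -m handwheel '[{"x":0,"y":0,"z":-0.003,"wx":0,"wy":0,"wz":0},{"x":0,"y":0,"z":-0.012,"wx":0,"wy":0,"wz":0},{"x":0,"y":0,"z":-0.03,"wx":0,"wy":0,"wz":0},{"x":0,"y":0,"z":-0.055,"wx":0,"wy":0,"wz":0},{"x":0,"y":0,"z":-0.085,"wx":0,"wy":0,"wz":0},{"x":0,"y":0,"z":-0.11,"wx":0,"wy":0,"wz":0},{"x":0,"y":0,"z":-0.13,"wx":0,"wy":0,"wz":0},{"x":0,"y":0,"z":-0.14,"wx":0,"wy":0,"wz":0},{"x":0,"y":0,"z":-0.14,"wx":0,"wy":0,"wz":0},{"x":0,"y":0,"z":-0.14,"wx":0,"wy":0,"wz":0}]'
python3 - <<'E'
from h import *
w=ctrl.get_image('wrist');a=ctrl.get_image('scene')
print(ctrl.get_state()['time'])
save('w6',np.hstack([a['image'][130:270,110:390].repeat(2,0).repeat(2,1)[:280,:440],w['image'][:280,170:500]]))
E
```

```text
time: 20.22
position: [0.4717, 0.2774, 0.2096]
tool_rot: [0.181, 3.136, -0.001]
ft_force: [-0.1, -0.0, -0.9]
grip_width: 0.999
grip_force: 0.0
20.3167
```

View pics/w6.png

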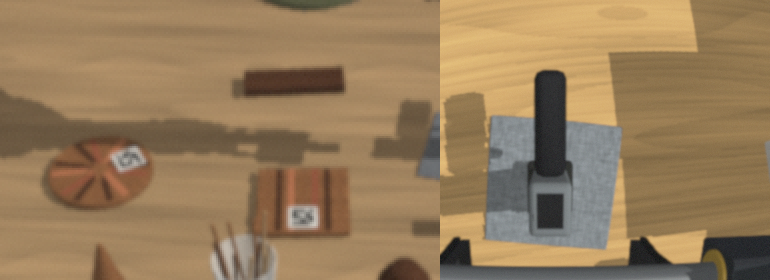

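The scanner stands upright mid-mat (wrist crop 551,205), both panels are unmoved (round tag at crop 128,158; square tag at 303,217), and the gripper is clear.

```bash
python3 -c "
from bench import ctrl
print(ctrl.close_job())"
```

```text
the job is handed in; nothing more can be done
None
```

The job is handed in after about 20 s: the scanner was held about 10 cm above the round panel's tag for over two seconds, kept clear of the square panel's tag, and stood back upright mid-mat and released, with both panels unmoved in the last picture.

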